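# Re-zero a coffee grinder's grind collar and purge it

## Task

The grinder has just been serviced: re-zero its grind collar by turning it clockwise until it is hard against its stop, then turn it back counter-clockwise exactly five clicks and let go of it. After that tilt the little spring-centred purge stick towards the spout, along the yellow arrow, hold it well over for about two seconds and let it spring back. Leave the jug, the cup and the carton alone.

Things in the scene. Friction and masses are not known exactly. Their poses are not given: they have to be found in the camera images.
- grinder: Grey coffee grinder, fixed to the worktop; origin under its centre, z up, +x from its front (stick) to its back (collar), +y to the spout side. 270 mm (x) by 150 mm (y), flat deck 150 mm above the worktop. The spout juts from the +y side to y = 110 mm at x = 15 to 65 mm, below the deck. On the deck stand only the collar at x = +60 mm and the stick at x = -60 mm.
- collar_axis (a point): On the vertical axis of the black round grind collar, at the height to grip: 28 mm above the deck. Fixed to the grinder, with its axes: it does not turn with the collar. Collar: 56 mm diameter, 30 mm high, underside 12 mm above the deck on a fixed neck 68 mm wide; a red line on its top points outwards. Clicks are 24 degrees apart, 15 to a full turn.
- stop_dot (a point): Red dot on the deck, 42 mm from the collar axis: the collar's red line points to it at the stop, the hard clockwise (seen from above) end. The stop is itself a click, count it as zero; the other end is 8 clicks away. The collar starts 2 to 4 clicks from the stop. Spring detents without play: about 0.15 N m to leave a click; let go, the collar is pulled into the nearest.
- burr_pin (a point): Top of the brass pin, 12 mm thick, that stands on the axis out of the collar's top. It is threaded to the collar and rises 1 mm with each counter-clockwise click: 194 mm above the worktop (2 mm above the collar's top) at the stop, 199 mm at five clicks. It does not turn.
- stick_ball (a point): Centre of the black ball (24 mm diameter) on the purge stick; steel stem 8 mm thick. Moves with the stick.
- stick_pivot (a point): Fixed point at deck height about which the stick tilts, 56 mm below the ball when upright; the grinder's axes. Springs of 0.4 N m/rad centre the stick (about 2.5 N at the ball when well over); it tilts up to 0.45 rad each way. The yellow arrow on the deck points to +y, the spout side. Well over: the ball 15 mm or more to +y and within 10 mm of the pivot in x.
- jug: Steel milk jug, a bystander: 80 mm wide, 95 mm high with a handle; origin under its centre. Loose.
- cup: White coffee cup, a bystander: 80 mm wide, 60 mm high; origin under its centre. Loose.
- carton: White and blue filter carton, a bystander: 70 by 110 by 60 mm high; origin under its centre. Loose.

How it is judged:
By the outcome, as a careful person would: the job done as asked, in the order asked, and still so for the second after the job is handed in, with the robot touching nothing.
It also fails if it takes over 72 s, if anything falls off the work surface, if the arm or the gripper's body presses on something with over 40 N, if the wrist force passes 120 N, or if a joint passes its speed limit or range.

## Robot

A 7-joint arm with a two-finger parallel gripper is mounted at the origin on the work surface. World frame = base frame: x ahead of the robot, y to its left, z up, the work surface at z = 0. Lengths are in m, angles in rad, forces in N, time in s.
With the tool pointing down it reaches from about 0.425 to 1.025 m from the base axis. Payload 3.6 kg.
Tool frame: the origin (TCP) lies on the centre line of the jaws, within the pads' length; the fingertips stand 22 mm ahead of it and the grasp point (between the pads) lies 3 mm ahead of it; z points along the fingers, y is the line along which they close (so a half turn about z gives the same grasp; the last joint's range is limited). The gripper opens to 85 mm and grips with 20 to 120 N. Pads are 22 mm wide; open, the fingers measure 114 mm over their backs; the gripper's body (76 mm by 85 mm) begins 54 mm behind the grasp point. The pads swing forward as they close: fully open they stand 13 mm farther back than shut.
Start: joints at [1.246, 0.591, 0.048, 1.609, -0.033, 0.943, -0.034], TCP at [0.166, -0.706, 0.227] pointing down, gripper open.
Joint ranges: [-2.69, 2.69], [-0.47, 2.24], [-1.27, 1.36], [0.19, 2.51], [-1.53, 4.68], [0.08, 2.07], [-3.09, 3.09]. Speed limits (rad/s): [2.57, 2.57, 3.14, 3.14, 3.14, 3.14, 3.14].

## Interface

Orientations are given as a unit quaternion [x, y, z, w].
In Python, from cell import arm, viewer, job, finder gives the robot as it stands.
- The arm moves only by the tool play_rows, never from a script. Its argument "motion" is a list of rows, each a list of 5 numbers: the shift along the tool's x, y, z in mm, then the turn about the tool's z in rad, then the finger opening in mm, from 0 to 85.4. In form: [[dx, dy, dz, turn, fingers], ...]. A call has 1 to 5 rows; each row is the pose to reach, as a shift and turn from the pose commanded when the call began, along the tool's axes at that moment; what a row does not reach only later rows make up. A row lasts 1/8 s, in which the tool goes at most 62.5 mm and 10.7 degrees, less where a joint would pass 70% of its speed; a pose out of reach is approached as far as the arm can. A call with a gripper value outside its range is refused whole. The fingers move at their own pace and stop on an object; "grip_force" is the grip in N (left out, the last holds). Time passes only in rows, so rows that repeat a pose let the fingers close. It gives the time, the measured TCP pose, the force, the opening and the grip force at its end, in the units of the state.
- arm.state(): the state, without advancing time (a new reading comes with each control period).
- viewer.read_camera(name): name is "side" or "top"; returns a dict with "color" (384x512x3 uint8, red, green, blue), "range_z" (384x512 float32, m along the optical axis (not along the pixel's ray), 0 where there is no reading), "camera_matrix" (3x3 intrinsics, pixels), "k1" (the pictures are not rectified: a ray, as slopes to the right and down, at radius r is drawn at 1 + k1 r^2 times it, then the intrinsics apply), "cam_to_world" (4x4, takes a point from camera to world coordinates). Camera axes: x right, y down, z forward; pixel columns grow to the right and rows downward; lengths in m; the calibration is good to about 2 mm. A picture is of the moment at which its call begins.
- job.sign_off(): hands the job in; it is judged then, once.
Trained networks look in the newest picture that a camera, given by its name, has taken for a name from the list of things; names that differ only in an ending like _2 or _b are one class to them, and where a whole thing is asked for, a point or a joint stands for the part that bears it (a point fixed in the world has none). Each returns a list of dicts, best first, with "conf" (0 to 1); they miss things now and then, are a little off and sometimes report something else, mostly with a low value. They report only what shows in the picture. A call takes as long as a camera call.
- finder.boxes_of(camera, label): "location" ([x, y, z] in m, in world coordinates, good to about 4 mm: the middle of the surface that is visible of it).
- finder.masks_of(camera, label): "mask" (384x512 bool, what is visible of it).
- finder.pinpoint(camera, label): "location" ([x, y, z] in m, in world coordinates, good to about 4 mm: a listed point, or the origin of a listed thing).
The state is a dict: "t": time; "joints": joint angles; "joint_vel": joint speeds; "effort": joint torques, N m; "ee_pos": TCP position; "tool_rot": TCP orientation; "wrist_force": force on the tool from outside, world axes, zero at the start; "moment": the same for the moment, N m; "gripper_width": opening from 0.0 (shut) to 1.0 (fully open); "grasp_force": force on a finger pad.
Only numpy, scipy, OpenCV 4.12 (cv2) and the standard library are available. Lean on these libraries where they do the work, as an engineer would, in place of code of your own. Each camera call takes 0.05 s, during which the arm holds its last target. There are 200 camera calls.

## Working session

There is one attempt and no reset: what is moved stays moved. The work goes in short steps, Python scripts to look and compute and a tool call to move; the robot and the scene stay as the last step left them, time stands still between calls to the robot, and variables do not carry over. Pictures are saved under pics/ and viewed, at most 10 in all, crops included, and the job is handed in when it is done.

Besides the shell and the picture viewer there is one more tool, called after ">>>" by a JSON object that holds its "op" and its "data". play_rows: Moves the arm, as the interface text tells. Its arguments: {"type":"object","properties":{"motion":{"type":"array"},"grip_force":{"type":"number"}},"required":["motion"]}

```bash
mkdir -p pics; ls; cat > h.py <<'E'
import numpy as np, cv2
from cell import arm, viewer, job, finder
from scipy.spatial.transform import Rotation as R
def cam(n,save=None):
    c=viewer.read_camera(n)
    if save: cv2.imwrite('pics/'+save+'.png',c['color'][:,:,::-1])
    return c
def world(c,u,v,z=None):
    K=np.array(c['camera_matrix']);T=np.array(c['cam_to_world'])
    d=np.array([(u-K[0,2])/K[0,0],(v-K[1,2])/K[1,1]]);s=d.copy()
    for _ in range(20): s=d/(1+c['k1']*(s@s))
    ray=np.array([s[0],s[1],1.])
    if z is None: k=c['range_z'][int(round(v)),int(round(u))]
    else: k=(z-T[2,3])/(T[:3,:3]@ray)[2]
    return T[:3,:3]@(ray*k)+T[:3,3]
def proj(c,p):
    K=np.array(c['camera_matrix']);T=np.array(c['cam_to_world'])
    q=T[:3,:3].T@(np.array(p)-T[:3,3]);s=q[:2]/q[2];s=s*(1+c['k1']*(s@s))
    return K[0,0]*s[0]+K[0,2],K[1,1]*s[1]+K[1,2]
E
python3 - <<'E'
from h import *
np.set_printoptions(precision=4,suppress=True)
s=arm.state();print({k:np.round(v,3) for k,v in s.items()}); print(R.from_quat(s['tool_rot']).as_matrix())
for n in ['top','side']:
    c=cam(n,n+'0');print(n,c['cam_to_world'])
    for l in ['grinder','collar_axis','stop_dot','burr_pin','stick_ball','stick_pivot','jug','cup','carton']:
        print(l,[(np.round(r['location'],4),round(r['conf'],2)) for r in finder.pinpoint(n,l)[:2]])
E
```

```text
pics
{'t': np.float64(0.0), 'joints': array([ 1.246,  0.592,  0.048,  1.61 , -0.033,  0.943, -0.034]), 'joint_vel': array([ 0.001,  0.001,  0.001,  0.002, -0.001, -0.   , -0.001]), 'effort': array([  0.   , -54.869,   1.547, -19.813,   0.009,   0.009,   0.   ]), 'ee_pos': array([ 0.166, -0.705,  0.226]), 'tool_rot': array([ 0.993,  0.115, -0.   , -0.001]), 'wrist_force': array([0.501, 0.005, 0.822]), 'moment': array([-0.013, -0.018,  0.028]), 'grasp_force': np.float64(0.0), 'gripper_width': np.float64(0.997)}
[[ 0.9735  0.2289 -0.0006]
 [ 0.2289 -0.9734  0.0022]
 [-0.0001 -0.0023 -1.    ]]
top [[ 0.0111 -0.9912  0.1316  0.3421]
 [-0.9999 -0.0102  0.0079  0.0232]
 [-0.0065 -0.1316 -0.9913  1.2494]
 [ 0.      0.      0.      1.    ]]
grinder [(array([ 0.5623, -0.0776,  0.0027]), 0.57), (array([ 0.5053, -0.0691,  0.1512]), 0.53)]
collar_axis [(array([ 0.6234, -0.0835,  0.1784]), 0.83)]
stop_dot [(array([ 0.6452, -0.0539,  0.1492]), 0.81)]
burr_pin [(array([ 0.6244, -0.0872,  0.1995]), 0.46)]
stick_ball [(array([ 0.5025, -0.0718,  0.2051]), 0.67)]
stick_pivot [(array([ 0.5065, -0.0697,  0.154 ]), 0.96)]
jug [(array([ 0.5944, -0.3195, -0.0001]), 0.59)]
cup [(array([0.624 , 0.1502, 0.003 ]), 0.64)]
carton [(array([ 0.3836, -0.2945,  0.0001]), 0.95)]
side [[-0.8782 -0.247   0.4097  0.1249]
 [-0.4778  0.4103 -0.7768  0.768 ]
 [ 0.0237 -0.8779 -0.4783  0.6191]
 [ 0.      0.      0.      1.    ]]
grinder [(array([ 0.5651, -0.0795, -0.0026]), 0.87)]
collar_axis [(array([ 0.622 , -0.0828,  0.1825]), 0.88)]
stop_dot [(array([ 0.6469, -0.052 ,  0.1497]), 0.59)]
burr_pin []
stick_ball [(array([ 0.5076, -0.0714,  0.2077]), 0.63), (array([ 0.6256,  0.1492, -0.0001]), 0.42)]
stick_pivot [(array([ 0.5067, -0.0734,  0.1512]), 0.68)]
jug []
cup [(array([ 0.6235,  0.1496, -0.0051]), 0.76)]
carton [(array([ 0.3778, -0.2929,  0.0046]), 0.91)]
```

```bash
python3 - <<'E'
from h import *
c=cam('top');d=cam('side')
for p in [(.623,-.083,.192),(.505,-.071,.206)]: print(proj(c,p),proj(d,p))
u,v=map(int,proj(c,(.565,-.077,.17)))
a=c['color'][v-60:v+60,u-80:u+80,::-1]
u2,v2=map(int,proj(d,(.565,-.077,.17)))
b=d['color'][max(v2-75,0):v2+75,u2-100:u2+100,::-1]
a=cv2.resize(a,(400,300),interpolation=3);b=cv2.resize(b,(400,300),interpolation=3)
print(u,v,u2,v2)
cv2.imwrite('pics/a.png',np.vstack([np.hstack([a,b]),np.hstack([cv2.resize(c['color'],(400,300)),cv2.resize(d['color'],(400,300))])[:,:,::-1]]))
E
```

```text
(np.float64(310.16046379431145), np.float64(131.92455840298666)) (np.float64(245.8898407316517), np.float64(148.1835567390249))
(np.float64(305.58065620024814), np.float64(182.72672131124534)) (np.float64(286.8090697542254), np.float64(154.98501105075835))
306 159 265 162
```

View pics/a.png

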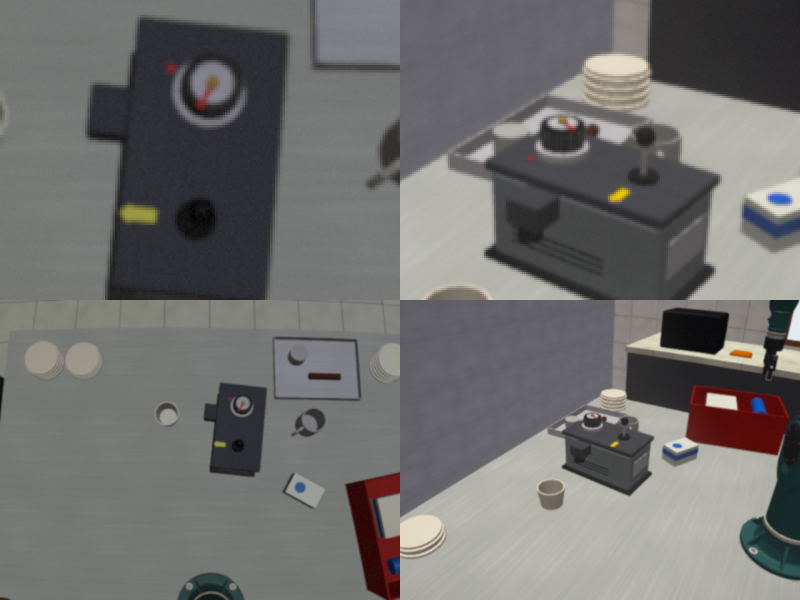

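The top crop shows the collar at (212,83), its red line pointing to about azimuth 154°, and the dot at (171,68), about 54°. That puts the collar about 4 clicks from the stop. The stick, with the arrow pointing left (+y), is at (196,218). The path to the collar is clear.

>>> {"op": "play_rows", "data": {"motion": [[0,0,-60,0,85],[50,-42,-75,0,85],[98,-83,-75,0,85],[146,-124,-75,0,85],[194,-165,-75,0,85]]}}

```text
t: 1.72
ee_pos: [0.3144, -0.5042, 0.3027]
tool_rot: [0.993, 0.115, 0.0, 0.0]
wrist_force: [0.6, -0.3, -0.2]
gripper_width: 0.994
grasp_force: 0.0
```

>>> {"op": "play_rows", "data": {"motion": [[47,-40,0,0,85],[94,-80,0,0,85],[141,-120,0,0,85],[188,-160,0,0,85],[235,-200,0,0,85]]}}

```text
t: 2.35
ee_pos: [0.4973, -0.2558, 0.3027]
tool_rot: [0.993, 0.115, 0.0, 0.0]
wrist_force: [1.7, -0.3, -0.2]
gripper_width: 0.99
grasp_force: 0.0
```

>>> {"op": "play_rows", "data": {"motion": [[47,-40,0,-0.18,85],[94,-80,0,-0.36,85],[130,-112,0,-0.54,85],[159,-135,0,-0.72,85],[159,-135,0,-0.9,85]]}}

```text
t: 2.98
ee_pos: [0.6222, -0.0848, 0.3026]
tool_rot: [0.841, 0.541, 0.001, -0.001]
wrist_force: [-0.7, -0.3, 0.1]
gripper_width: 0.995
grasp_force: 0.0
```

>>> {"op": "play_rows", "data": {"motion": [[0,0,0,-0.18,85],[0,0,0,-0.36,85],[0,0,0,-0.54,85],[0,0,0,-0.72,85],[0,0,0,-0.8,85]]}}

```text
t: 3.6
ee_pos: [0.6201, -0.0899, 0.3023]
tool_rot: [0.568, 0.823, -0.0, -0.0]
wrist_force: [-0.2, 1.2, -0.8]
gripper_width: 0.995
grasp_force: 0.0
```

```bash
cat >> h.py <<'E'
def to(p):
    s=arm.state();M=R.from_quat(s['tool_rot']).as_matrix()
    print('t',round(s['t'],2),'pos',np.round(s['ee_pos'],4),'xaz',round(np.degrees(np.arctan2(M[1,0],M[0,0])),2),'tilt',np.round(M[:,2],3),'j',np.round(s['joints'],2),'F',np.round(s['wrist_force'],1),'M',np.round(s['moment'],3),'w',round(float(s['gripper_width']),3),round(float(s['grasp_force']),1))
    print('delta mm',np.round(1000*M.T@(np.array(p)-s['ee_pos']),1))
E
python3 -c "
from h import *
to((.6242,-.0842,.188))"
```

```text
t 3.6 pos [ 0.6201 -0.0899  0.3023] xaz 110.79 tilt [-0. -0. -1.] j [ 0.46  0.44 -0.54  1.75  0.25  1.03  0.19] F [-0.2  1.2 -0.8] M [-0.012  0.054  0.026] w 0.995 0.0
delta mm [  3.9   5.9 114.3]
```

>>> {"op": "play_rows", "data": {"motion": [[4,6,40,0,85],[4,6,70,0,85],[4,6,90,0,85],[4,6,105,0,85],[4,6,112,0,85]]}}

```text
t: 4.22
ee_pos: [0.6244, -0.0838, 0.1898]
tool_rot: [0.569, 0.822, -0.0, -0.0]
wrist_force: [-1.0, -0.3, -0.1]
gripper_width: 0.992
grasp_force: 0.0
```

```bash
python3 -c "
from h import *
to((.6242,-.0842,.188))
d=cam('side');c=cam('top')
u,v=map(int,proj(d,(.62,-.08,.2)));a=d['color'][v-60:v+60,u-80:u+80,::-1]
u,v=map(int,proj(c,(.62,-.08,.2)));b=c['color'][v-60:v+60,u-80:u+80,::-1]
cv2.imwrite('pics/b.png',cv2.resize(np.hstack([a,b]),(800,300),interpolation=3))
for n in ['top','side']:
  for l in ['collar_axis','burr_pin','stick_pivot']: print(n,l,[(np.round(r['location'],4),round(r['conf'],2)) for r in finder.pinpoint(n,l)[:1]])
"
```

```text
t 4.22 pos [ 0.6244 -0.0838  0.1898] xaz 110.62 tilt [-0. -0. -1.] j [ 0.4   0.56 -0.49  1.85  0.34  0.82  0.1 ] F [-1.  -0.3 -0.1] M [ 0.003 -0.007  0.044] w 0.992 0.0
delta mm [-0.3 -0.3  1.8]
top collar_axis [(array([ 0.6226, -0.081 ,  0.1808]), 0.67)]
top burr_pin []
top stick_pivot [(array([ 0.5078, -0.0677,  0.1504]), 0.8)]
side collar_axis [(array([ 0.622 , -0.0848,  0.1808]), 0.93)]
side burr_pin []
side stick_pivot [(array([ 0.508 , -0.0756,  0.15  ]), 0.72)]
```

View pics/b.png

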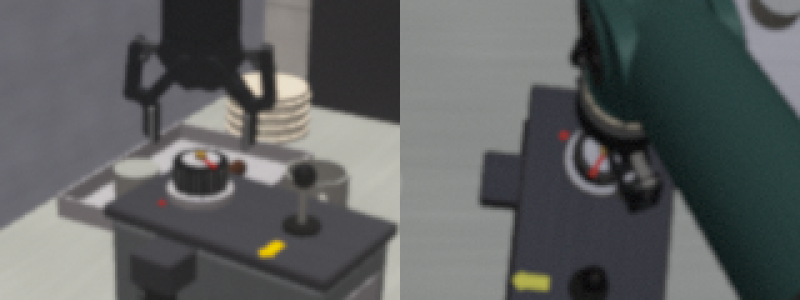

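```bash
python3 -c "
from h import *
d=cam('side');u,v=map(int,proj(d,(.62,-.08,.2)))
for s in (-1,1):
  for z in (.155,.168,.181,.19):
    q=proj(d,(.6244+s*.0465*.936,-.0838+s*.0465*.352,z));print(s,z,np.round([(q[0]-u+80)*2.5,(q[1]-v+60)*2.5]))
"
```

```text
-1 0.155 [244. 195.]
-1 0.168 [245. 183.]
-1 0.181 [245. 171.]
-1 0.19 [245. 163.]
1 0.155 [154. 187.]
1 0.168 [154. 176.]
1 0.181 [153. 164.]
1 0.19 [153. 156.]
```

```bash
python3 -c "
from h import *
d=cam('side');to((.6242,-.0842,.188))
T=np.array(d['cam_to_world']);pts=[]
for v in range(100,190):
  for u in range(200,300):
    if d['range_z'][v,u]>0:
      p=world(d,u,v)
      if abs(p[0]-.6244)<.075 and abs(p[1]+.0838)<.06 and p[2]>.165: pts.append([*p,u,v])
pts=np.array(pts)
a=(pts[:,:2]-[.6244,-.0838])@[.936,.352]
for lo in range(-70,70,10):
  m=(a*1000>=lo)&(a*1000<lo+10)
  if m.any(): print(lo,np.round(np.sort(pts[m,2])[:6],3),m.sum())
"
```

```text
t 4.72 pos [ 0.6246 -0.0837  0.1908] xaz 110.63 tilt [ 0.001 -0.    -1.   ] j [ 0.4   0.55 -0.49  1.85  0.34  0.82  0.1 ] F [-0.4 -0.1 -0.3] M [ 0.048 -0.005 -0.026] w 0.994 0.0
delta mm [-0.3 -0.5  2.8]
-70 [0.248 0.252 0.252 0.254 0.255 0.255] 119
-60 [0.215 0.216 0.219 0.219 0.22  0.22 ] 110
-50 [0.209 0.211 0.211 0.212 0.214 0.214] 118
-40 [0.256 0.259 0.259 0.262 0.263 0.263] 111
-30 [0.165 0.165 0.165 0.166 0.167 0.168] 162
-20 [0.165 0.165 0.167 0.167 0.167 0.167] 158
-10 [0.166 0.166 0.166 0.167 0.167 0.169] 161
0 [0.165 0.165 0.166 0.166 0.168 0.169] 165
10 [0.166 0.168 0.169 0.169 0.169 0.169] 139
20 [0.168 0.168 0.171 0.171 0.174 0.175] 99
30 [0.259 0.262 0.262 0.264 0.266 0.267] 72
40 [0.209 0.211 0.211 0.212 0.212 0.213] 123
50 [0.214 0.215 0.216 0.219 0.22  0.22 ] 110
60 [0.252 0.252 0.254 0.254 0.255 0.255] 107
```

>>> {"op": "play_rows", "data": {"motion": [[0,0,0,0,62],[0,0,0,0,60],[0,0,0,0,60]]}}

```text
t: 5.1
ee_pos: [0.6243, -0.0837, 0.1903]
tool_rot: [0.569, 0.822, -0.0, -0.0]
wrist_force: [0.5, 0.8, 0.7]
gripper_width: 0.702
grasp_force: 0.0
```

```bash
cat >> h.py <<'E'
def tips(cx,cy,ux,uy,zmin=.155,lat=.04):
    d=cam('side');K=d['range_z'];pts=[]
    for v in range(100,190):
        for u in range(200,300):
            if K[v,u]>0: pts.append(world(d,u,v))
    pts=np.array(pts);q=pts[:,:2]-[cx,cy];a=q@[ux,uy];b=q@[-uy,ux]
    for lo in range(-60,60,5):
        m=(a*1000>=lo)&(a*1000<lo+5)&(abs(b)<lat)&(pts[:,2]>zmin)
        if m.any(): print(lo,np.round(np.sort(pts[m,2])[:5],3),'b',np.round(np.median(b[m]),3),m.sum())
E
python3 -c "
from h import *
to((.6242,-.0842,.188));tips(.6244,-.0838,.936,.352,lat=.02)
d=cam('side');u,v=map(int,proj(d,(.62,-.08,.2)));a=d['color'][v-60:v+60,u-80:u+80,::-1]
cv2.imwrite('pics/c.png',cv2.resize(a,(800,600),interpolation=3))"
```

```text
t 5.1 pos [ 0.6243 -0.0837  0.1903] xaz 110.62 tilt [-0. -0. -1.] j [ 0.4   0.56 -0.49  1.85  0.34  0.82  0.1 ] F [0.5 0.8 0.7] M [-0.019 -0.03   0.   ] w 0.702 0.0
delta mm [-0.4 -0.3  2.3]
-60 [0.246 0.247 0.248 0.25  0.251] b 0.012 55
-55 [0.244 0.244 0.248 0.249 0.249] b 0.009 36
-50 [0.24  0.241 0.243 0.244 0.245] b 0.005 30
-45 [0.205 0.208 0.211 0.212 0.213] b 0.006 58
-40 [0.161 0.199 0.201 0.202 0.206] b 0.009 93
-35 [0.155 0.155 0.157 0.157 0.158] b 0.011 108
-30 [0.156 0.159 0.16  0.16  0.16 ] b 0.012 109
-25 [0.16  0.161 0.164 0.164 0.166] b 0.015 81
-20 [0.161 0.164 0.172 0.19  0.191] b 0.015 51
-15 [0.19  0.191 0.191 0.191 0.191] b 0.012 48
-10 [0.191 0.191 0.191 0.191 0.192] b 0.01 45
-5 [0.192 0.192 0.192 0.192 0.192] b 0.011 58
0 [0.191 0.192 0.192 0.192 0.192] b 0.01 54
5 [0.191 0.191 0.191 0.192 0.192] b 0.01 53
10 [0.191 0.191 0.191 0.191 0.192] b 0.011 46
15 [0.169 0.183 0.19  0.191 0.191] b 0.013 46
20 [0.161 0.161 0.165 0.168 0.169] b 0.013 73
25 [0.158 0.16  0.161 0.162 0.162] b 0.01 84
30 [0.161 0.161 0.202 0.203 0.204] b 0.011 84
35 [0.206 0.208 0.21  0.214 0.214] b 0.009 49
40 [0.208 0.21  0.211 0.211 0.216] b 0.006 40
45 [0.241 0.241 0.244 0.244 0.244] b 0.004 34
50 [0.244 0.245 0.247 0.248 0.248] b 0.005 74
55 [0.246 0.248 0.249 0.251 0.252] b 0.012 55
```

View pics/c.png

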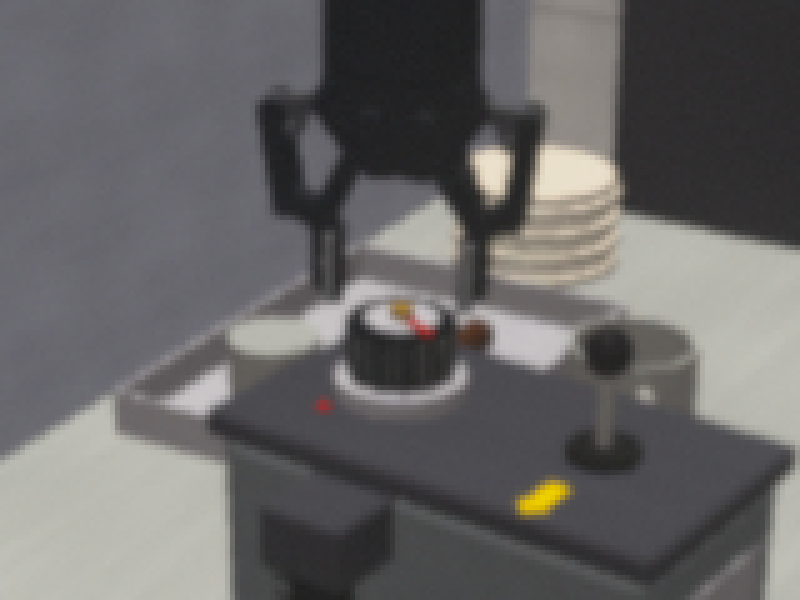

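The fingertips sit higher than the nominal figure: about z 0.201 with the TCP at 0.190. In the picture they end at about (328,298) and (470,303), above the collar top, and are centred on the pin at (401,310). I'll work from the measured tip height.

>>> {"op": "play_rows", "data": {"motion": [[0,0,0,0,80],[0,0,8,0,80],[0,0,16,0,80],[0,0,24,0,80],[0,0,30,0,80]]}}

```text
t: 5.82
ee_pos: [0.624, -0.0837, 0.1594]
tool_rot: [0.569, 0.822, -0.0, -0.0]
wrist_force: [-0.2, -0.7, -0.0]
gripper_width: 0.939
grasp_force: 0.0
```

>>> {"op": "play_rows", "data": {"motion": [[0,0,0,0,66],[0,0,0,0,62],[0,0,0,0,60],[0,0,0,0,60]]}}

```text
t: 6.32
ee_pos: [0.6245, -0.0838, 0.1606]
tool_rot: [0.569, 0.822, 0.0, 0.0]
wrist_force: [0.0, -0.4, -1.2]
gripper_width: 0.701
grasp_force: 0.0
```

```bash
python3 -c "
from h import *
to((.6242,-.0842,.188));tips(.6244,-.0838,.936,.352,lat=.025)
d=cam('side');u,v=map(int,proj(d,(.62,-.08,.2)));a=d['color'][v-60:v+60,u-80:u+80,::-1]
cv2.imwrite('pics/d.png',cv2.resize(a,(800,600),interpolation=3))"
```

```text
t 6.33 pos [ 0.6245 -0.0838  0.1606] xaz 110.62 tilt [ 0.001 -0.    -1.   ] j [ 0.39  0.59 -0.47  1.87  0.37  0.77  0.08] F [ 0.  -0.4 -1.2] M [ 0.016 -0.003  0.   ] w 0.701 0.0
delta mm [ -0.3  -0.5 -27.4]
-60 [0.214 0.216 0.218 0.218 0.22 ] b 0.011 50
-55 [0.213 0.217 0.218 0.22  0.22 ] b 0.009 39
-50 [0.211 0.213 0.214 0.215 0.217] b 0.005 29
-45 [0.176 0.179 0.18  0.18  0.182] b 0.006 62
-40 [0.17  0.173 0.176 0.176 0.18 ] b 0.009 107
-35 [0.155 0.156 0.157 0.158 0.159] b 0.011 145
-30 [0.155 0.157 0.158 0.158 0.158] b 0.012 113
-25 [0.155 0.157 0.158 0.162 0.162] b 0.016 89
-20 [0.16  0.16  0.162 0.164 0.165] b 0.017 77
-15 [0.161 0.163 0.166 0.168 0.176] b 0.013 59
-10 [0.171 0.191 0.191 0.191 0.192] b 0.011 55
-5 [0.178 0.19  0.191 0.191 0.192] b 0.01 52
0 [0.17  0.19  0.19  0.191 0.191] b 0.011 53
5 [0.161 0.185 0.19  0.191 0.191] b 0.011 56
10 [0.161 0.163 0.166 0.169 0.169] b 0.015 66
15 [0.16  0.161 0.163 0.164 0.168] b 0.017 60
20 [0.157 0.159 0.161 0.162 0.162] b 0.014 83
25 [0.157 0.158 0.16  0.161 0.162] b 0.012 89
30 [0.16  0.16  0.162 0.172 0.172] b 0.011 96
35 [0.171 0.178 0.179 0.182 0.182] b 0.01 44
40 [0.177 0.18  0.183 0.183 0.186] b 0.006 36
45 [0.209 0.211 0.211 0.215 0.215] b 0.004 32
50 [0.215 0.216 0.217 0.218 0.219] b 0.007 75
55 [0.215 0.216 0.219 0.22  0.22 ] b 0.011 55
```

View pics/d.png

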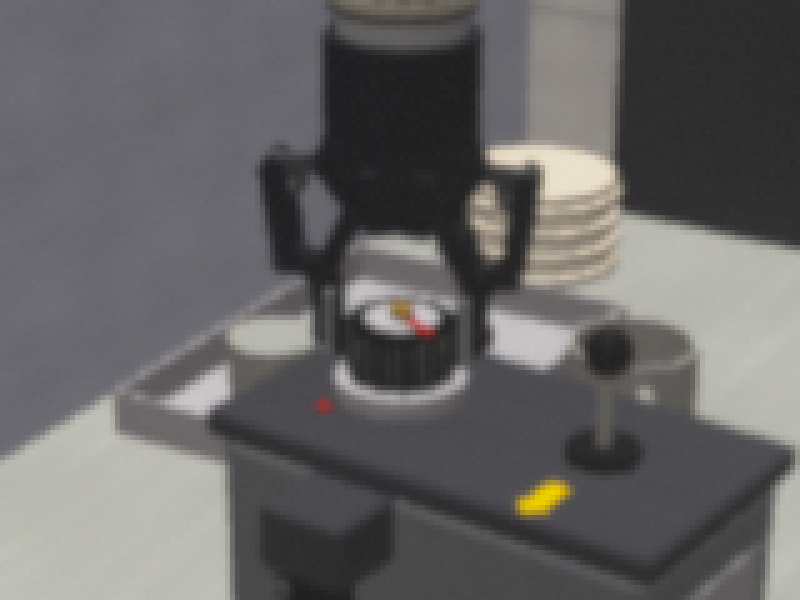

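The fingers straddle the collar with tips at about z 0.171, and the pin at (401,310) is clear of the gripper body. Now gripping.

>>> {"op": "play_rows", "data": {"motion": [[0,0,0,0,56],[0,0,0,0,52],[0,0,0,0,50],[0,0,0,0,50],[0,0,0,0,50]], "grip_force": 35}}

```text
t: 7.05
ee_pos: [0.6237, -0.0839, 0.1605]
tool_rot: [0.569, 0.822, -0.001, -0.0]
wrist_force: [-4.5, -0.4, 4.1]
gripper_width: 0.642
grasp_force: 36.8
```

```bash
python3 -c "
from h import *
to((.6242,-.0842,.188))"
```

```text
t 7.05 pos [ 0.6237 -0.0839  0.1605] xaz 110.61 tilt [-0.002 -0.001 -1.   ] j [ 0.39  0.59 -0.47  1.87  0.37  0.77  0.08] F [-4.5 -0.4  4.1] M [-0.18   0.834 -0.045] w 0.642 36.8
delta mm [ -0.5   0.4 -27.5]
```

>>> {"op": "play_rows", "data": {"motion": [[0,0,0,0.15,50],[0,0,0,0.3,50],[0,0,0,0.45,50],[0,0,0,0.6,50],[0,0,0,0.75,50]]}}

```text
t: 7.68
ee_pos: [0.6234, -0.0839, 0.1605]
tool_rot: [0.832, 0.555, -0.001, -0.0]
wrist_force: [-3.3, -1.1, 4.4]
gripper_width: 0.641
grasp_force: 37.0
```

```bash
python3 -c "
from h import *
to((.6242,-.0842,.188))"
```

```text
t 7.67 pos [ 0.6234 -0.0839  0.1605] xaz 67.38 tilt [-0.002 -0.001 -1.   ] j [ 0.25  0.56 -0.27  1.88  0.21  0.73 -0.53] F [-3.3 -1.1  4.4] M [-0.062  0.891  0.051] w 0.641 37.0
delta mm [ -0.    0.8 -27.5]
```

>>> {"op": "play_rows", "data": {"motion": [[0,0,0,0.15,50],[0,0,0,0.3,50],[0,0,0,0.45,50],[0,0,0,0.6,50],[0,0,0,0.75,50]]}}

```text
t: 8.3
ee_pos: [0.6232, -0.0837, 0.1605]
tool_rot: [0.977, 0.212, -0.001, -0.0]
wrist_force: [-4.7, -0.7, 5.3]
gripper_width: 0.639
grasp_force: 37.0
```

```bash
python3 -c "
from h import *
to((.6242,-.0842,.188))"
```

```text
t 8.3 pos [ 0.6232 -0.0837  0.1605] xaz 24.45 tilt [-0.002 -0.    -1.   ] j [ 0.1   0.55 -0.06  1.88  0.05  0.71 -1.13] F [-4.7 -0.7  5.3] M [ 0.087  0.977 -0.044] w 0.639 37.0
delta mm [  0.6   0.8 -27.5]
```

>>> {"op": "play_rows", "data": {"motion": [[0,0,0,0.06,50],[0,0,0,0.12,50],[0,0,0,0.18,50],[0,0,0,0.18,50]]}}

```text
t: 8.8
ee_pos: [0.6232, -0.0837, 0.1605]
tool_rot: [0.992, 0.124, -0.001, -0.0]
wrist_force: [-4.0, 0.8, 5.9]
gripper_width: 0.642
grasp_force: 37.0
```

```bash
python3 -c "
from h import *
to((.6242,-.0842,.188))"
```

```text
t 8.8 pos [ 0.6232 -0.0837  0.1605] xaz 14.29 tilt [-0.002  0.    -1.   ] j [ 0.07  0.55 -0.01  1.88  0.01  0.71 -1.27] F [-4.   0.8  5.9] M [ 0.17   0.967 -0.228] w 0.642 37.0
delta mm [  0.8   0.7 -27.5]
```

>>> {"op": "play_rows", "data": {"motion": [[0,0,0,0.03,50],[0,0,0,0.06,50],[0,0,0,0.06,50]]}}

```text
t: 9.18
ee_pos: [0.6236, -0.0836, 0.1605]
tool_rot: [0.995, 0.099, -0.001, 0.001]
wrist_force: [-4.2, -1.2, 5.6]
gripper_width: 0.645
grasp_force: 37.2
```

```bash
python3 -c "
from h import *
to((.6242,-.0842,.188))"
```

```text
t 9.18 pos [ 0.6236 -0.0836  0.1605] xaz 11.36 tilt [-0.002 -0.002 -1.   ] j [ 0.06  0.55  0.01  1.88 -0.    0.71 -1.31] F [-4.2 -1.2  5.6] M [-0.052  0.832  1.301] w 0.645 37.2
delta mm [  0.4   0.8 -27.5]
```

The moment jumped to 1.3 N m at about 96° of turn, so the collar is at the stop. Now back 5 × 24° from there.

>>> {"op": "play_rows", "data": {"motion": [[0,0,0,-0.1,50],[0,0,0,-0.25,50],[0,0,0,-0.4,50],[0,0,0,-0.55,50],[0,0,0,-0.7,50]]}}

```text
t: 9.8
ee_pos: [0.6236, -0.0836, 0.1605]
tool_rot: [0.902, 0.433, -0.001, -0.0]
wrist_force: [-4.2, 0.3, 4.3]
gripper_width: 0.644
grasp_force: 37.2
```

>>> {"op": "play_rows", "data": {"motion": [[0,0,0,-0.15,50],[0,0,0,-0.3,50],[0,0,0,-0.45,50],[0,0,0,-0.6,50],[0,0,0,-0.75,50]]}}

```text
t: 10.42
ee_pos: [0.6236, -0.0836, 0.1605]
tool_rot: [0.681, 0.732, -0.0, -0.001]
wrist_force: [-3.6, 0.2, 5.1]
gripper_width: 0.643
grasp_force: 37.2
```

>>> {"op": "play_rows", "data": {"motion": [[0,0,0,-0.15,50],[0,0,0,-0.3,50],[0,0,0,-0.45,50],[0,0,0,-0.6,50],[0,0,0,-0.7,50]]}}

```text
t: 11.05
ee_pos: [0.6235, -0.0837, 0.1605]
tool_rot: [0.389, 0.921, -0.0, -0.001]
wrist_force: [-4.3, -1.0, 5.2]
gripper_width: 0.647
grasp_force: 37.2
```

>>> {"op": "play_rows", "data": {"motion": [[0,0,0,0,50],[0,0,0,0,50]]}}

```text
t: 11.3
ee_pos: [0.6236, -0.0836, 0.1605]
tool_rot: [0.391, 0.921, -0.0, -0.001]
wrist_force: [-4.2, -0.6, 5.7]
gripper_width: 0.645
grasp_force: 37.3
```

```bash
python3 -c "
from h import *
to((.6242,-.0842,.188))"
```

```text
t 11.3 pos [ 0.6236 -0.0836  0.1605] xaz 134.01 tilt [-0.002  0.    -1.   ] j [ 0.46  0.61 -0.58  1.87  0.46  0.8   0.41] F [-4.2 -0.6  5.7] M [ 0.025  0.919 -0.159] w 0.645 37.3
delta mm [ -0.8   0.  -27.5]
```

>>> {"op": "play_rows", "data": {"motion": [[0,0,0,0,60],[0,0,0,0,70],[0,0,0,0,80],[0,0,0,0,80],[0,0,-15,0,80]]}}

```text
t: 11.92
ee_pos: [0.6234, -0.0838, 0.1747]
tool_rot: [0.39, 0.921, -0.0, -0.001]
wrist_force: [0.3, 0.5, 0.0]
gripper_width: 0.941
grasp_force: 0.0
```

>>> {"op": "play_rows", "data": {"motion": [[0,0,-30,0,80],[0,0,-80,0,80],[0,0,-120,0,80],[0,0,-120,0,80]]}}

```text
t: 12.42
ee_pos: [0.6272, -0.0829, 0.3006]
tool_rot: [0.39, 0.921, 0.002, 0.004]
wrist_force: [0.2, -0.3, 0.1]
gripper_width: 0.943
grasp_force: 0.0
```

```bash
python3 -c "
from h import *
to((.5048,-.0712,.26))
d=cam('side');c=cam('top')
u,v=map(int,proj(d,(.6,-.08,.18)));a=d['color'][v-38:v+37,u-50:u+50,::-1]
u,v=map(int,proj(c,(.6,-.08,.18)));b=c['color'][v-38:v+37,u-50:u+50,::-1]
cv2.imwrite('pics/e.png',cv2.resize(np.hstack([a,b]),(800,300),interpolation=3))
for n in ['top','side']:
  for l in ['collar_axis','burr_pin','stick_pivot','stick_ball','grinder']: print(n,l,[(np.round(r['location'],4),round(r['conf'],2)) for r in finder.pinpoint(n,l)[:1]])
"
```

```text
t 12.43 pos [ 0.6272 -0.0829  0.3006] xaz 134.13 tilt [ 0.009 -0.001 -1.   ] j [ 0.53  0.47 -0.67  1.74  0.33  1.04  0.52] F [ 0.2 -0.3  0.1] M [-0.028  0.06   0.055] w 0.943 0.0
delta mm [ 93.9 -79.9  39.4]
top collar_axis [(array([ 0.6209, -0.0805,  0.1785]), 0.81)]
top burr_pin [(array([ 0.6284, -0.0829,  0.2027]), 0.49)]
top stick_pivot [(array([ 0.5026, -0.0707,  0.1505]), 0.75)]
top stick_ball [(array([ 0.5052, -0.0726,  0.205 ]), 0.52)]
top grinder [(array([ 0.5631, -0.0771,  0.0006]), 0.97)]
side collar_axis [(array([ 0.6251, -0.0855,  0.1777]), 0.93)]
side burr_pin []
side stick_pivot [(array([ 0.507 , -0.0742,  0.1524]), 0.78)]
side stick_ball [(array([ 0.5061, -0.0721,  0.2082]), 0.7)]
side grinder [(array([ 0.5689, -0.0774, -0.0009]), 0.88)]
```

View pics/e.png

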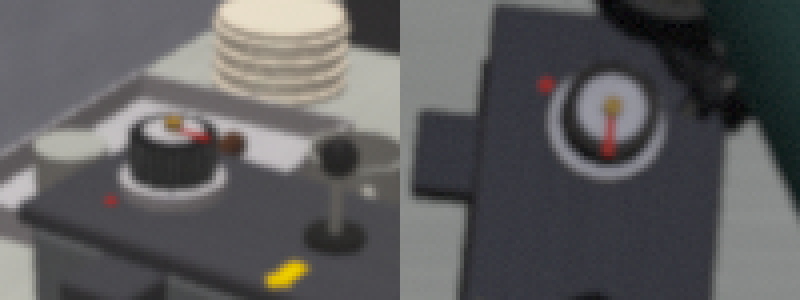

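The red line now runs from the pin at (613,106) to (608,150) in the right half, about azimuth 173°, which fits 5 clicks. I'll check it numerically from the red pixels.

```bash
python3 -c "
from h import *
for n in ['top','side']:
  c=cam(n);im=c['color'].astype(int);m=((im[...,0]>1.7*im[...,1])&(im[...,0]>1.7*im[...,2])&(im[...,0]>90)).astype(np.uint8)
  u,v=map(int,proj(c,(.6242,-.0842,.19)));k=np.zeros_like(m);k[v-28:v+28,u-28:u+28]=1
  N,L,S,C=cv2.connectedComponentsWithStats(m*k)
  for i in range(1,N):
    p=C[i];a=world(c,*p,.150)[:2];b=world(c,*p,.192)[:2];f=lambda q:np.degrees(np.arctan2(*(q-np.array([.6236,-.0837]))[::-1]))
    print(n,S[i,4],np.round(a,4),f(a).round(1),'| top',np.round(b,4),f(b).round(1))
c=cam('top');P=np.array([.5048,-.0712,.206])
to((.5048,-.0712,.26))
for n in ['top','side']:
  c=cam(n);m=[r for r in finder.masks_of(n,'stick_ball')][:1]
  print(n,[(np.round(r['location'],4),round(r['conf'],2)) for r in finder.boxes_of(n,'stick_ball')[:1]])
"
```

```text
top 12 [ 0.649 -0.05 ] 53.0 | top [ 0.6373 -0.0472] 69.5
top 16 [ 0.6135 -0.0858] -168.0 | top [ 0.6032 -0.0817] 174.3
side 6 [ 0.6495 -0.1673] -72.8 | top [ 0.6025 -0.0836] 179.8
side 5 [ 0.6499 -0.0518] 50.5 | top [0.6029 0.0216] 101.1
t 13.18 pos [ 0.6244 -0.0837  0.2952] xaz 134.12 tilt [-0.  0. -1.] j [ 0.53  0.47 -0.66  1.74  0.33  1.04  0.52] F [ 0.6 -0.7  0.7] M [ 0.009 -0.008  0.011] w 0.935 0.0
delta mm [ 92.2 -77.1  35.2]
top [(array([ 0.5485, -0.0629,  0.1532]), 0.59)]
side [(array([ 0.504 , -0.0691,  0.204 ]), 0.48)]
```

The line-to-dot angle is 121° from the top view, so it's 5 clicks and the collar is free. Next is the stick: align tool y with the arrow (grinder yaw about −5.9°) above the pivot at (0.504, −0.071).

>>> {"op": "play_rows", "data": {"motion": [[45,-38,0,-0.17,60],[80,-67,0,-0.34,60],[92.5,-77.7,0,-0.51,60],[92.5,-77.7,0,-0.68,60],[92.5,-77.7,0,-0.7,60]]}}

```text
t: 14.1
ee_pos: [0.5041, -0.0716, 0.2955]
tool_rot: [0.051, 0.999, -0.0, 0.0]
wrist_force: [-0.3, -0.1, 0.5]
gripper_width: 0.702
grasp_force: 0.0
```

>>> {"op": "play_rows", "data": {"motion": [[0,0,20,0,52],[0,0,40,0,52],[0,0,58,0,52],[0,0,58,0,52],[0,0,58,0,52]]}}

```text
t: 14.72
ee_pos: [0.5048, -0.0711, 0.2377]
tool_rot: [0.05, 0.999, 0.0, 0.0]
wrist_force: [0.5, -0.8, -0.6]
gripper_width: 0.609
grasp_force: 0.0
```

```bash
python3 -c "
from h import *
to((.5042,-.0714,.187))
d=cam('side');c=cam('top');u,v=map(int,proj(d,(.504,-.07,.22)));a=d['color'][v-60:v+60,u-80:u+80,::-1]
u,v=map(int,proj(c,(.504,-.07,.22)));b=c['color'][v-60:v+60,u-80:u+80,::-1]
cv2.imwrite('pics/f.png',cv2.resize(np.hstack([a,b]),(800,300),interpolation=3))"
```

```text
t 14.72 pos [ 0.5048 -0.0711  0.2377] xaz 174.22 tilt [ 0.001  0.    -1.   ] j [ 0.7   0.42 -0.84  2.05  0.41  0.85  1.09] F [ 0.5 -0.8 -0.6] M [ 0.049  0.019 -0.026] w 0.609 0.0
delta mm [ 0.6 -0.3 50.7]
```

View pics/f.png

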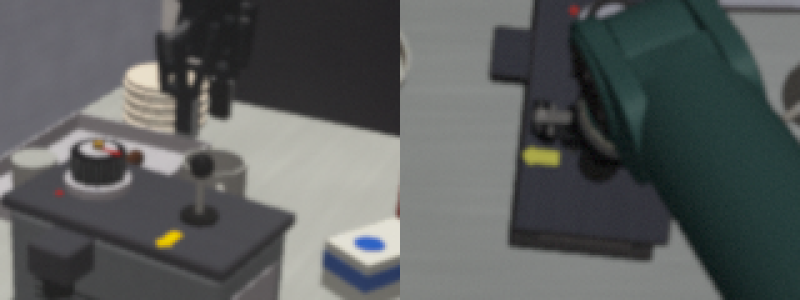

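Left half: the fingertips at (187,133) and (220,115) are centred over the ball at (202,166), about 45 mm above its centre. I'll descend around it and push along tool +y.

>>> {"op": "play_rows", "data": {"motion": [[0,0,15,0,52],[0,0,30,0,52],[0,0,42,0,52],[0,0,52,0,52],[0,0,52,0,52]]}}

```text
t: 15.45
ee_pos: [0.5035, -0.0713, 0.1843]
tool_rot: [0.05, 0.999, 0.0, -0.001]
wrist_force: [-0.0, -0.5, 0.4]
gripper_width: 0.609
grasp_force: 0.0
```

>>> {"op": "play_rows", "data": {"motion": [[0,8,0,0,52],[0,16,0,0,52],[0,22,0,0,52],[0,28,0,0,52],[0,28,0,0,52]]}}

```text
t: 16.08
ee_pos: [0.5071, -0.0433, 0.1855]
tool_rot: [0.05, 0.999, -0.0, 0.0]
wrist_force: [0.3, -1.5, 1.7]
gripper_width: 0.613
grasp_force: 0.9
```

```bash
python3 -c "
from h import *
to((.5042,-.0714,.187))
d=cam('side');u,v=map(int,proj(d,(.504,-.07,.2)));a=d['color'][v-45:v+45,u-60:u+60,::-1]
cv2.imwrite('pics/g.png',cv2.resize(a,(800,600),interpolation=3))
ux=np.array([.9947,-.1028]);
for r in finder.pinpoint('side','stick_ball')[:2]:
  q=np.array(r['location']);e=q[:2]-[.5042,-.0714];print(q,r['conf'],'gx',e@ux,'gy',e@[.1028,.9947])
for t in (0,14,18,22):
  p=np.array([.5042+.1028*t/1e3,-.0714+.9947*t/1e3,.150+np.sqrt(.056**2-(t/1e3)**2)]);q=proj(d,p);print(t,(q[0]-u+60)*6.67,(q[1]-v+45)*6.67)"
```

```text
t 16.07 pos [ 0.5071 -0.0433  0.1855] xaz 174.27 tilt [ 0.    -0.001 -1.   ] j [ 0.58  0.48 -0.78  2.1   0.5   0.75  0.95] F [ 0.3 -1.5  1.7] M [-0.406  0.012 -0.029] w 0.613 0.9
delta mm [  0.1 -28.2  -1.5]
[ 0.5061 -0.0537  0.2036] 0.52 gx 7.037000000001195e-05 gy 0.01780151000000001
0 408.1450299079132 286.80357874348107
14 386.82743815601776 304.6581245940697
18 380.5696240197927 311.62051252751155
22 374.23712371075106 319.5020777767788
```

View pics/g.png

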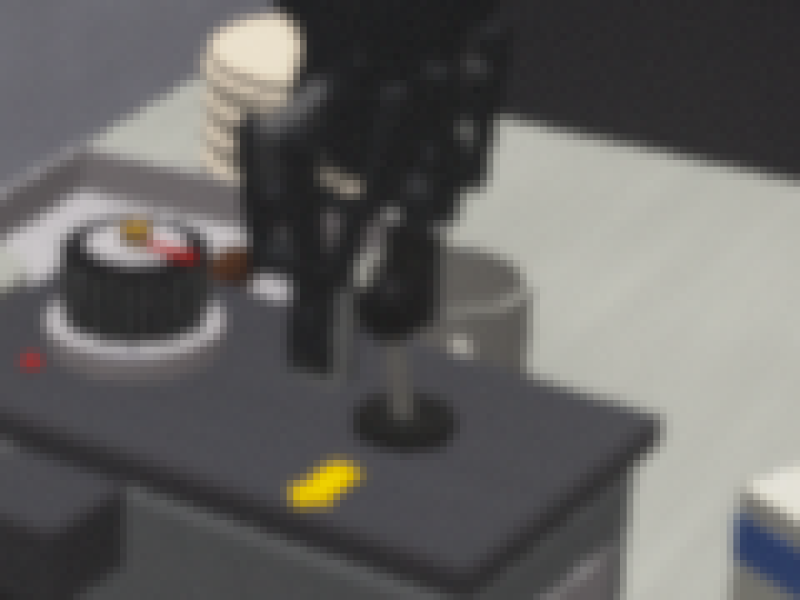

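The ball is being pushed by the −y finger. It sits at about (387,303), 14 mm over, which matches the geometry. I'll push 6.5 mm more (about 20 mm over), hold about 2 s, then return.

>>> {"op": "play_rows", "data": {"motion": [[0,4,0,0,52],[0,6.5,0,0,52],[0,6.5,0,0,52],[0,6.5,0,0,52],[0,6.5,0,0,52]]}}

```text
t: 16.8
ee_pos: [0.5073, -0.0374, 0.185]
tool_rot: [0.051, 0.999, -0.0, -0.0]
wrist_force: [-0.4, -3.6, -3.2]
gripper_width: 0.609
grasp_force: 1.6
```

```bash
python3 -c "
from h import *
to((.5042,-.0714,.187))
cam('side')
for r in finder.pinpoint('side','stick_ball')[:1]:
  q=np.array(r['location']);e=q[:2]-[.5042,-.0714];print(q,r['conf'],'gx',e@[.9947,-.1028],'gy',e@[.1028,.9947])"
```

```text
t 16.8 pos [ 0.5073 -0.0374  0.185 ] xaz 174.21 tilt [-0.001 -0.    -1.   ] j [ 0.57  0.48 -0.78  2.1   0.5   0.75  0.94] F [-0.4 -3.6 -3.2] M [-0.603  0.009  0.024] w 0.609 1.6
delta mm [ -0.4 -34.1  -2. ]
[ 0.5073 -0.0519  0.2026] 0.67 gx 0.0010789699999999912 gy 0.019715330000000003
```

The ball is about 20 mm over, so I'll finish the hold, return and lift off.

>>> {"op": "play_rows", "data": {"motion": [[0,0,0,0,52],[0,0,0,0,52],[0,0,0,0,52],[0,0,0,0,52],[0,0,0,0,52]]}}

```text
t: 17.52
ee_pos: [0.5076, -0.0371, 0.1853]
tool_rot: [0.05, 0.999, -0.0, -0.0]
wrist_force: [0.4, -3.3, -2.9]
gripper_width: 0.611
grasp_force: 1.6
```

>>> {"op": "play_rows", "data": {"motion": [[0,0,0,0,52],[0,0,0,0,52],[0,0,0,0,52],[0,0,0,0,52],[0,0,0,0,52]]}}

```text
t: 18.15
ee_pos: [0.5077, -0.0371, 0.1853]
tool_rot: [0.05, 0.999, -0.0, -0.0]
wrist_force: [-0.3, -3.3, -2.1]
gripper_width: 0.607
grasp_force: 1.6
```

>>> {"op": "play_rows", "data": {"motion": [[0,0,0,0,52],[0,0,0,0,52],[0,-34.5,0,0,56],[0,-34.5,0,0,60],[0,-34.5,0,0,60]]}}

```text
t: 18.77
ee_pos: [0.5051, -0.0698, 0.1859]
tool_rot: [0.05, 0.999, 0.001, 0.001]
wrist_force: [0.5, -0.2, -0.4]
gripper_width: 0.706
grasp_force: 0.0
```

>>> {"op": "play_rows", "data": {"motion": [[0,0,-20,0,60],[0,0,-60,0,60],[0,0,-110,0,60],[0,0,-120,0,60],[0,0,-120,0,60]]}}

```text
t: 19.4
ee_pos: [0.5046, -0.0703, 0.3058]
tool_rot: [0.05, 0.999, -0.0, 0.001]
wrist_force: [0.7, -0.5, 0.4]
gripper_width: 0.698
grasp_force: 0.0
```

```bash
python3 -c "
from h import *
to((.5042,-.0714,.187))
d=cam('side');print([np.round(r['location'],4) for r in finder.pinpoint('side','stick_ball')[:1]])
u,v=map(int,proj(d,(.565,-.07,.2)));a=d['color'][v-60:v+60,u-80:u+80,::-1]
cv2.imwrite('pics/i.png',cv2.resize(a,(800,600),interpolation=3))"
```

```text
t 19.4 pos [ 0.5046 -0.0703  0.3058] xaz 174.31 tilt [ 0.002 -0.    -1.   ] j [ 0.77  0.33 -0.9   1.98  0.32  0.98  1.18] F [ 0.7 -0.5  0.4] M [0.017 0.036 0.033] w 0.698 0.0
delta mm [  0.5  -1.1 118.8]
[array([ 0.5664, -0.0786, -0.0016])]
```

View pics/i.png

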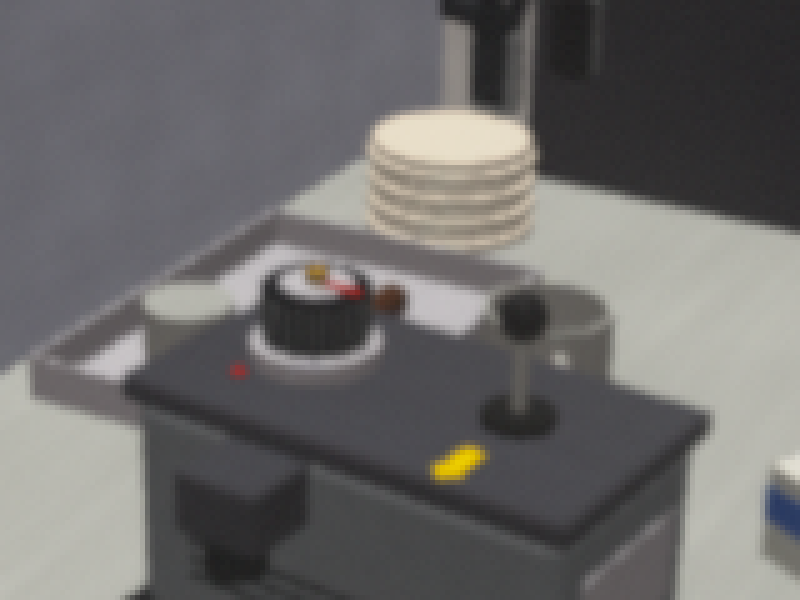

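The stick is upright again, with the ball at (522,314) over its base at (518,415). The collar line is unchanged, from (317,273) to (360,293), and the gripper is clear. Handing in.

```bash
python3 -c "
from h import *
print(job.sign_off())"
```

```text
the job is handed in; nothing more can be done
None
```

The job is handed in: the collar went to its stop (1.3 N m) and back five clicks (red line about 121° from the dot), the stick was held about 20 mm towards the spout for about 2 s and sprang back upright, and nothing else was touched.

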